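# Knock a stuck check-valve cartridge out of its pump-head block

### The arm

A 6-joint arm with a two-finger parallel gripper is mounted at the origin on the work surface. World frame = base frame: x ahead of the robot, y to its left, z up, the work surface at z = 0. Lengths are in m, angles in rad, forces in N, time in s.
With the tool pointing down it reaches from about 0.325 to 0.9 m from the base axis. Payload 6.1 kg.
Tool frame: the origin (TCP) lies at the very end of the fingers, on their centre line; the grasp point (between the pads) lies 19 mm behind it (r.hold_point_z is the distance from the TCP to the grasp point, in m); z points along the fingers, y is the line along which they close (so a half turn about z gives the same grasp; the last joint's range is limited). The gripper opens to 85 mm and grips with 20 to 120 N. Pads are 22 mm wide; open, the fingers measure 114 mm over their backs; the gripper's body (76 mm by 85 mm) begins 54 mm behind the grasp point. The pads swing forward as they close: fully open they stand 13 mm farther back than shut.
Start: joints at [-1.376, 0.22, 1.526, -0, 1.395, -0.126], TCP at [0.197, -0.593, 0.231] pointing down, gripper open.
Joint ranges: [-2.98, 2.98], [-0.91, 2.08], [0.09, 2.57], [-1.24, 4.39], [0.2, 2.65], [-2.68, 2.68]. Speed limits (rad/s): [2.57, 2.57, 3.01, 3.14, 3.14, 3.14].

### API

Orientations are given as a 3x3 rotation matrix whose columns are the frame's x, y, z axes.
In Python, from rig import r gives the robot as it stands.
- The arm moves only by the tool send_rows, never from a script. Its argument "increments" is a list of rows, each an object with "travel": the shift along the world's x, y, z in units of 40 mm (1.0 is 40 mm), a list of three; "dr": the turn, a rotation vector about the world's x, y, z in units of 5 degrees (1.0 is 5 degrees), a list of three; "hand": the opening, from 0 (shut) to 1 (fully open). A call has exactly 8 rows; each row is the pose to reach, as a shift and turn from the pose commanded when the call began; what a row does not reach only later rows make up. A row lasts 1/12 s, in which the tool goes at most 41.7 mm and 7.16 degrees, less where a joint would pass 70% of its speed; a pose out of reach is approached as far as the arm can. A call with a gripper value outside its range is refused whole. The fingers move at their own pace and stop on an object; "grip_force" is the grip in N (left out, the last holds). Time passes only in rows, so rows that repeat a pose let the fingers close, or fill a call up. It gives the time, the measured TCP pose, the force, the opening and the grip force at its end, in the units of the state.
- r.state(): the state, without advancing time (a new reading comes with each control period).
- r.get_image(name): name is "side" or "top"; returns a dict with "image" (480x640x3 uint8, red, green, blue), "depth" (480x640 float32, m along the optical axis (not along the pixel's ray), 0 where there is no reading), "intrinsics" (3x3 intrinsics, pixels), "eye" and "attitude" of the camera in the world. Camera axes: x right, y down, z forward; pixel columns grow to the right and rows downward; lengths in m; the calibration is good to about 2 mm. A picture is of the moment at which its call begins.
- r.job_done(): hands the job in; it is judged then, once.
Trained networks look in a picture, given as the dict that the camera call returned (one of the last four; its "shot" number tells which), for a name from the list of things; names that differ only in an ending like _2 or _b are one class to them, and where a whole thing is asked for, a point or a joint stands for the part that bears it (a point fixed in the world has none). Each returns a list of dicts, best first, with "score" (0 to 1); they miss things now and then, are a little off and sometimes report something else, mostly with a low value. They report only what shows in the picture. A call takes as long as a camera call.
- r.trace(picture, label): "pixels" (480x640 bool, what is visible of it) and "extent" ([left, top, right, bottom] in pixels, round what is visible of it).
- r.landmark_of(picture, label): "uv" ([column, row] in pixels: a listed point, or the origin of a listed thing).
The state is a dict: "time": time; "joints": joint angles; "joint_vel": joint speeds; "joint_torque": joint torques, N m; "position": TCP position; "orientation": TCP orientation; "ft_force": force on the tool from outside, world axes, zero at the start; "wrist_torque": the same for the moment, N m; "grip_width": finger opening in m; "grip_force": force on a finger pad.
Only numpy, scipy, OpenCV 4.12 (cv2) and the standard library are available. Lean on these libraries where they do the work, as an engineer would, in place of code of your own. Each camera call takes 0.05 s, during which the arm holds its last target. There are 200 camera calls.

### The job

The brass check-valve cartridge sits stuck in the pocket of the raised pump-head block: with the C-shaped knock-out tool, feel for the access hole under the block and poke the cartridge up from below until it stands about 12 mm proud, touching the block only gently (never pressing the tool on it with more than 20 N). Take the tool away and stand it upright on the bench clear of the block, then pull the cartridge out, set it down upright in the white tray (do not drop it) and let go. Leave the flask, the amber bottle and the small vial where they are.

Things in the scene. Friction and masses are not known exactly. Their poses are not given: they have to be found in the camera images.
- stand: Aluminium pump-head block 90 x 90 x 30 mm, fixed to the bench on two square steel posts, underside 75 mm and top 105 mm above the bench. Origin on the bench under the block's centre, z up, x horizontal. The posts (14 mm square) are at x = +36, y = -36 and +36 mm; below the block it is open on its -x side (the robot's side) and its +y and -y sides.
- pocket_mouth (a point): Centre of the mouth of the round pocket in the block's top face, 105 mm above the bench; the pocket is 21 mm across, 24 mm deep. Two sprung pads in its wall, on the +y and -y sides, 10 to 20 mm above its floor, grip the cartridge: it takes about 4 to 14 N to slide it, and it stays at the height where it is left while the pads reach it.
- access_hole (a point): Point on the pocket's centre line in the block's underside, 75 mm above the bench. The pocket's floor is a steel washer, 29 mm square, 6 mm thick, flush with the underside and stuck at an unknown angle. The round access hole, 10.5 mm across, no chamfer, goes straight up through it with its centre 4 mm away from this point, in an unknown direction that no pose shows: find it by feel.
- cartridge: Check-valve cartridge: brass cylinder 20 mm across, 22 mm tall, 45 g, white face with a red dot on top. Origin in the centre of its underside, z up. At the start it sits on the pocket floor, upright, its origin 81 mm above the bench and its top 2 mm below the block's top face.
- tool: C-shaped knock-out tool, open to its +x side, 167 mm tall, about 0.3 kg, standing on its flat foot, balanced under its handle. Origin on the foot's underside, straight below the prong, z up. Foot: 8 mm thick, 40 mm wide (y), x = -66 to +50 mm, the front half bare steel. Blue spine, 16 mm wide, x = -65 to -57 mm. Blue top bar 105 to 117 mm above the underside of the foot. Handle: orange.
- tool_handle (a point): Middle of the handle, 145 mm above the underside of the foot, straight above the prong: an orange upright bar, 26 mm (tool x) by 16 mm (tool y), 117 to 167 mm above the underside. Hold it across the tool's y.
- prong_tip (a point): Centre of the prong's tip, 33 mm above the foot's underside. The prong is a steel pin standing on the foot, 8 mm across with a blunt flat end. With the prong under the access hole, lifting the tool drives it up; it meets the cartridge 6 mm above the block's underside, and the foot meets the block when the cartridge has risen 19 mm.
- tray: White open tray 110 (x) x 90 (y) x 16 mm, fixed to the bench, walls and floor 4 to 5 mm thick. Origin on the bench under its centre, z up.
- tray_in (a point): centre of the tray's inner floor
- flask: Volumetric flask, glass, 66 mm across, 180 mm tall with its blue stopper, loose; origin under its centre. Bystander.
- amber: Amber bottle with a black cap, 60 mm across, 130 mm tall, loose; origin under its centre. Bystander.
- vial: Small clear vial with a blue cap, 30 mm across, 50 mm tall, loose; origin under its centre. Bystander.

How it is judged:
By the outcome, as a careful person would: the job done as asked, in the order asked, and still so for the second after the job is handed in, with the robot touching nothing.
It also fails if it takes over 72 s, if anything falls off the work surface, if the arm or the gripper's body presses on something with over 40 N, if the wrist force passes 120 N, or if a joint passes its speed limit or range.

## Working session

There is one attempt and no reset: what is moved stays moved. The work goes in short steps, Python scripts to look and compute and a tool call to move; the robot and the scene stay as the last step left them, time stands still between calls to the robot, and variables do not carry over. Pictures are saved under pics/ and viewed, at most 10 in all, crops included, and the job is handed in when it is done.

Besides the shell and the picture viewer there is one more tool, called after "Request:" as name(argument=value, ...), one argument or row to a line, values as JSON. send_rows: Moves the arm, as the interface text tells. Its arguments: {"type":"object","properties":{"increments":{"type":"array","items":{"type":"object","properties":{"travel":{"type":"array","items":{"type":"number"}},"dr":{"type":"array","items":{"type":"number"}},"hand":{"type":"number"}}}},"grip_force":{"type":"number"}},"required":["increments"]}

```bash
ls; mkdir -p pics; cat > h.py <<'E'
import numpy as np, cv2
from rig import r
def w(p,uv,d=None,z=None):
    K=np.array(p["intrinsics"]);R=np.array(p["attitude"]);e=np.array(p["eye"])
    ray=R@np.linalg.inv(K)@np.array([uv[0],uv[1],1.0])
    if z is not None: return e+ray*(z-e[2])/ray[2]
    return e+ray*d
def proj(p,X):
    K=np.array(p["intrinsics"]);R=np.array(p["attitude"]);e=np.array(p["eye"])
    c=K@(R.T@(np.asarray(X)-e)); return c[:2]/c[2]
def cloud(p):
    K=np.array(p["intrinsics"]);R=np.array(p["attitude"]);e=np.array(p["eye"])
    v,u=np.mgrid[:480,:640];uv=np.stack([u,v,np.ones_like(u)],-1)@np.linalg.inv(K).T
    return (uv*p["depth"][...,None])@R.T+e
def save(p,n): cv2.imwrite("pics/"+n,p["image"][...,::-1])
E
python3 - <<'E'
from h import *
np.set_printoptions(precision=4,suppress=True)
print(r.hold_point_z, r.state()["ft_force"], r.state()["orientation"])
zs=dict(stand=0,pocket_mouth=.105,access_hole=.075,cartridge=.081,tool=0,tool_handle=.145,prong_tip=.033,tray=0,tray_in=.005,flask=0,amber=0,vial=0)
ims={}
for c in ("top","side"):
    p=r.get_image(c);save(p,c+"0.png");ims[c]=p["image"]
    print(c,p["eye"],p["attitude"])
    for n,z in zs.items():
        for q in r.landmark_of(p,n)[:1]: print(n,q["score"],np.array(q["uv"]),w(p,q["uv"],z=z))
E
```

```text
pics
0.0187 [ 0.6272 -0.0209  0.2629] [[ 0.949   0.3153 -0.0004]
 [ 0.3153 -0.949   0.0019]
 [ 0.0003 -0.0019 -1.    ]]
top [0.4524 0.0041 0.9021] [[-0.0759 -0.9759  0.2048]
 [-0.9971  0.0745 -0.0141]
 [-0.0015 -0.2053 -0.9787]]
stand 0.87 [342.5 265.9] [ 0.6062 -0.0378  0.    ]
pocket_mouth 0.7 [347.6 249.6] [ 0.6131 -0.0429  0.105 ]
access_hole 0.69 [344.  259.3] [ 0.6039 -0.0376  0.075 ]
cartridge 0.41 [347.1 256.7] [ 0.6066 -0.0425  0.081 ]
tool 0.78 [454.3 332.7] [ 0.4778 -0.2166  0.    ]
tool_handle 0.65 [474.8 327.8] [ 0.4783 -0.211   0.145 ]
prong_tip 0.7 [459.5 335.7] [ 0.4714 -0.2163  0.033 ]
tray 0.86 [201.2 369.6] [0.4494 0.2115 0.    ]
tray_in 0.67 [196.3 366.6] [0.4549 0.2183 0.005 ]
flask 0.66 [216.  231.2] [0.6848 0.1789 0.    ]
amber 0.82 [419.8 213.8] [ 0.689 -0.182  0.   ]
vial 0.87 [295.5 195.7] [0.7391 0.0352 0.    ]
side [0.1897 0.4039 0.551 ] [[-0.6814 -0.443   0.5826]
 [-0.7318  0.4216 -0.5354]
 [-0.0084 -0.7912 -0.6115]]
stand 0.62 [336.  274.1] [ 0.6104 -0.0361  0.    ]
pocket_mouth 0.71 [337.6 231.3] [ 0.6045 -0.0308  0.105 ]
access_hole 0.61 [336.9 240.8] [ 0.6135 -0.0392  0.075 ]
cartridge 0.55 [338.3 236. ] [ 0.6162 -0.0452  0.081 ]
tool 0.65 [450.  264.6] [ 0.4803 -0.2122  0.    ]
tool_handle 0.56 [465.2 200.2] [ 0.4802 -0.2116  0.145 ]
prong_tip 0.59 [453.3 247.2] [ 0.4867 -0.2224  0.033 ]
tray 0.6 [281.3 417.8] [0.4586 0.2208 0.    ]
tray_in 0.75 [287.5 416.6] [0.4519 0.2154 0.005 ]
flask 0.91 [210. 313.] [0.688  0.1875 0.    ]
amber 0.86 [355.4 223. ] [ 0.6968 -0.1821  0.    ]
vial 0.78 [265.2 257.4] [0.7394 0.0297 0.    ]
```

View pics/top0.png

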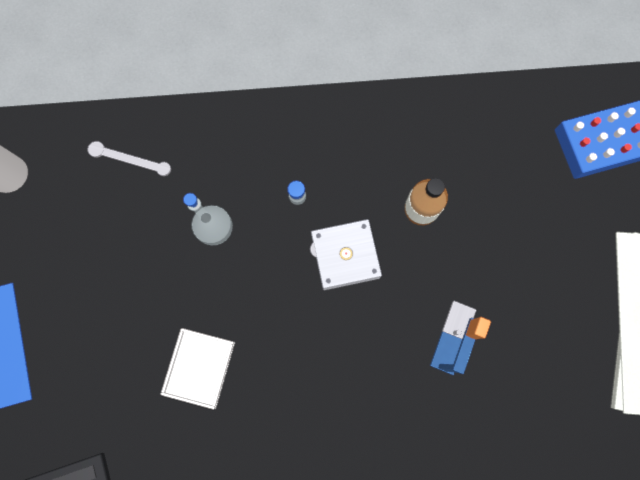

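View pics/side0.png

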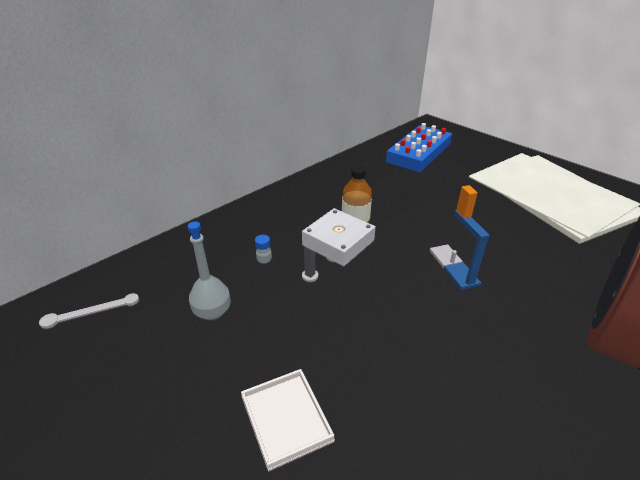

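```bash
python3 - <<'E'
from h import *
np.set_printoptions(precision=4,suppress=True)
def rect(P): 
    (c,s,a)=cv2.minAreaRect((P[:,:2]*1000).astype(np.float32)); return np.array(c),np.array(s),a,len(P)
for c in ("top","side"):
    p=r.get_image(c);C=cloud(p)
    Z=C[...,2]
    print(c)
    m=r.trace(p,"stand")[0]["pixels"]; m&=(abs(Z-.105)<.004); m=cv2.morphologyEx(m.astype(np.uint8),cv2.MORPH_OPEN,np.ones((3,3)))>0; print("stand top",rect(C[m]),np.median(Z[m]))
    t=r.trace(p,"tool")[0]["pixels"]
    for n,lo,hi in (("handle",.160,.172),("bar",.112,.121),("foot",.004,.012)):
        m=t&(Z>lo)&(Z<hi)
        if m.sum()>5: print(n,rect(C[m]),np.median(C[m],0))
    t=r.trace(p,"tray")[0]["pixels"]; m=t&(Z>.012)&(Z<.02); print("tray",rect(C[m]))
    # cartridge red dot / white
    hsv=cv2.cvtColor(p["image"],cv2.COLOR_RGB2HSV)
    red=((hsv[...,0]<8)|(hsv[...,0]>172))&(hsv[...,1]>120)&(hsv[...,2]>80)
    k=r.trace(p,"cartridge"); 
    if k:
        u=np.array(k[0]["extent"]);print("cart",k[0]["score"],u,w(p,[(u[0]+u[2])/2,(u[1]+u[3])/2],z=.103))
    n,l,st,ce=cv2.connectedComponentsWithStats(red.astype(np.uint8))
    for i in range(1,n):
        if 3<st[i,4]<300: print("red",ce[i],st[i,4],w(p,ce[i],z=.103))
E
```

```text
top
stand top (array([607.6401, -39.5136]), array([90.373 , 89.6146]), 7.732171058654785, 3093) 0.10571040484862837
handle (array([ 477.7083, -215.1095]), array([16.6214, 26.4291]), 64.6802749633789, 246) [ 0.4776 -0.214   0.1674]
bar (array([ 455.3172, -203.909 ]), array([16.7358, 81.7627]), 63.91847610473633, 470) [ 0.4443 -0.1978  0.1176]
foot (array([ 467.9519, -219.0792]), array([ 56.5272, 117.6478]), 63.51685333251953, 1346) [ 0.4736 -0.2096  0.0087]
tray (array([452.9073, 214.4915]), array([ 90.8308, 110.0068]), 71.13641357421875, 634)
red [595.4667 121.5333] 45 [ 0.7948 -0.4633  0.103 ]
red [635.8043 127.6304] 46 [ 0.7793 -0.5266  0.103 ]
red [584.8261 141.5   ] 46 [ 0.7619 -0.4399  0.103 ]
red [625.9388 147.6531] 49 [ 0.7463 -0.504   0.103 ]
side
stand top (array([608.4011, -35.9164]), array([91.285 , 91.1746]), 7.477011680603027, 1682) 0.10597456414111456
handle (array([ 479.2488, -211.6608]), array([16.8565, 28.8472]), 67.89450073242188, 136) [ 0.476  -0.2086  0.167 ]
bar (array([ 456.2082, -199.2759]), array([19.1318, 82.1081]), 66.35010528564453, 313) [ 0.4471 -0.1942  0.1176]
foot (array([ 471.773 , -208.6165]), array([ 41.5772, 119.0724]), 63.726863861083984, 828) [ 0.4697 -0.2048  0.0089]
tray (array([453.0106, 217.5168]), array([ 90.0087, 110.8064]), 71.3060302734375, 1031)
cart 0.62 [334.9 226.5 342.9 232.1] [ 0.6089 -0.0384  0.103 ]
red [418.  129.5] 20 [ 0.7647 -0.473   0.103 ]
red [443.1739 130.0435] 23 [ 0.7202 -0.5144  0.103 ]
red [423.2857 136.2857] 21 [ 0.7324 -0.4502  0.103 ]
red [402.4783 142.1304] 23 [ 0.7469 -0.3893  0.103 ]
red [428.6667 143.5   ] 24 [ 0.7005 -0.4269  0.103 ]
red [407.4348 149.3913] 23 [ 0.7157 -0.3675  0.103 ]
red [627.2    276.8514] 175 [ 0.2295 -0.2637  0.103 ]
red [624.75 337.75] 4 [ 0.1915 -0.1364  0.103 ]
```

The top view shows the block at about (346,254), the tool at (460,335), the tray at (198,369), and the three bystanders clear of the path. The side view confirms the same layout, with a post at (310,262) on the far (+x) side. The two cameras differ by a constant ~3.5 mm in y, so I'll average them.

Request:
send_rows(
  increments=[
    {"travel":[0.5,0.7,0],"dr":[0,0,-1.1],"hand":1},
    {"travel":[1.05,1.5,0],"dr":[0,0,-2.2],"hand":1},
    {"travel":[1.6,2.3,0],"dr":[0,0,-3.3],"hand":1},
    {"travel":[2.15,3.1,0],"dr":[0,0,-4.4],"hand":1},
    {"travel":[2.7,3.9,0],"dr":[0,0,-5.5],"hand":1},
    {"travel":[3.25,4.6,0],"dr":[0,0,-6.6],"hand":1},
    {"travel":[3.8,5.3,0],"dr":[0,0,-7.7],"hand":1},
    {"travel":[4.2,6.0,0],"dr":[0,0,-8.9],"hand":1},
  ],
  grip_force=70,
)

```text
time: 2.47
position: [0.3664, -0.3516, 0.2316]
orientation: [[0.896, -0.444, 0.001], [-0.444, -0.896, -0.001], [0.001, 0.0, -1.0]]
ft_force: [0.8, -0.1, 0.6]
grip_width: 0.0853
grip_force: 0.0
```

Request:
send_rows(
  increments=[
    {"travel":[0.7,0.9,0],"dr":[0,0,0],"hand":1},
    {"travel":[1.4,1.7,0],"dr":[0,0,0],"hand":1},
    {"travel":[2.1,2.6,0],"dr":[0,0,0],"hand":1},
    {"travel":[2.6,3.2,0],"dr":[0,0,0],"hand":1},
    {"travel":[2.83,3.49,0],"dr":[0,0,0],"hand":1},
    {"travel":[2.83,3.49,0],"dr":[0,0,0],"hand":1},
    {"travel":[2.83,3.49,0],"dr":[0,0,0],"hand":1},
    {"travel":[2.83,3.49,0],"dr":[0,0,0],"hand":1},
  ],
)

```text
time: 3.13
position: [0.4779, -0.214, 0.2313]
orientation: [[0.898, -0.44, -0.0], [-0.44, -0.898, -0.0], [-0.0, 0.001, -1.0]]
ft_force: [-0.2, -0.7, 0.2]
grip_width: 0.0852
grip_force: 0.0
```

Request:
send_rows(
  increments=[
    {"travel":[0,0,-0.6],"dr":[0,0,0],"hand":0.7},
    {"travel":[0,0,-1.3],"dr":[0,0,0],"hand":0.6},
    {"travel":[0,0,-2.0],"dr":[0,0,0],"hand":0.5},
    {"travel":[0,0,-2.5],"dr":[0,0,0],"hand":0.5},
    {"travel":[0,0,-2.63],"dr":[0,0,0],"hand":0.5},
    {"travel":[0,0,-2.63],"dr":[0,0,0],"hand":0},
    {"travel":[0,0,-2.63],"dr":[0,0,0],"hand":0},
    {"travel":[0,0,-2.63],"dr":[0,0,0],"hand":0},
  ],
)

```text
time: 3.8
position: [0.479, -0.2147, 0.1279]
orientation: [[0.897, -0.441, 0.002], [-0.441, -0.897, -0.002], [0.003, 0.0, -1.0]]
ft_force: [0.2, 0.5, -2.9]
grip_width: 0.0152
grip_force: 68.1
```

Request:
send_rows(
  increments=[
    {"travel":[0,0,0],"dr":[0,0,0],"hand":0},
    {"travel":[0,0,0],"dr":[0,0,0],"hand":0},
    {"travel":[0,0,0],"dr":[0,0,0],"hand":0},
    {"travel":[0,0,0],"dr":[0,0,0],"hand":0},
    {"travel":[0,0,0.1],"dr":[0,0,0],"hand":0},
    {"travel":[0,0,0.3],"dr":[0,0,0],"hand":0},
    {"travel":[0,0,0.5],"dr":[0,0,0],"hand":0},
    {"travel":[0,0,0.5],"dr":[0,0,0],"hand":0},
  ],
)

```text
time: 4.47
position: [0.4791, -0.2138, 0.148]
orientation: [[0.898, -0.44, 0.002], [-0.44, -0.898, -0.001], [0.002, 0.0, -1.0]]
ft_force: [-0.1, -0.4, -2.2]
grip_width: 0.0152
grip_force: 68.3
```

```bash
cat > m.py <<'E'
from h import *
np.set_printoptions(precision=4,suppress=True)
# tool vs stand, relative in each camera, with depth (tool lifted by L)
def rect(P):
    (c,s,a)=cv2.minAreaRect((P[:,:2]*1000).astype(np.float32)); return np.array(c),np.array(s),a,len(P)
def meas(L,tag):
    for c in ("top","side"):
        p=r.get_image(c);save(p,f"{tag}_{c}.png");C=cloud(p);Z=C[...,2]
        m=r.trace(p,"stand")[0]["pixels"]&(abs(Z-.105)<.004);m=cv2.morphologyEx(m.astype(np.uint8),cv2.MORPH_OPEN,np.ones((3,3)))>0
        print(c,"stand",rect(C[m]))
        t=r.trace(p,"tool")[0]["pixels"]
        for n,lo,hi in (("handle",.160,.172),("bar",.112,.121),("foot",.004,.012)):
            m=t&(Z>lo+L)&(Z<hi+L)
            if m.sum()>5: print(n,rect(C[m]),np.median(Z[m]))
        for n,z in (("prong_tip",.033),("tool",0)):
            for q in r.landmark_of(p,n)[:1]: print(n,q["score"],np.array(q["uv"]),w(p,q["uv"],z=z+L))
    s=r.state();print(s["time"],np.array(s["position"]),np.array(s["ft_force"]),np.array(s["wrist_torque"]),s["grip_width"])
E
python3 -c "
from m import *
meas(.02,'lift')"
```

```text
top stand (array([607.5927, -39.7917]), array([90.2769, 90.1002]), 7.585400581359863, 3091)
handle (array([ 468.7798, -204.9588]), array([6.9709, 1.4085]), 57.690391540527344, 11) 0.1853232787133695
bar (array([ 445.3233, -197.9283]), array([16.347 , 58.5851]), 63.954341888427734, 461) 0.13799902949783283
foot (array([ 456.9104, -203.3602]), array([39.535 , 83.7733]), 64.31391906738281, 936) 0.02907939234078516
prong_tip 0.92 [460.8 333.1] [ 0.4749 -0.2139  0.053 ]
tool 0.56 [453.3 332.8] [ 0.4772 -0.21    0.02  ]
side stand (array([608.4072, -36.4229]), array([91.4536, 91.4973]), 8.034685134887695, 1685)
handle (array([ 470.3844, -209.8985]), array([13.6919, 22.0078]), 20.074172973632812, 64) 0.18533248189974308
bar (array([ 454.6503, -199.0895]), array([17.2683, 81.7238]), 63.61397933959961, 295) 0.1357861547400409
foot (array([ 471.0004, -206.6956]), array([ 41.1432, 118.2582]), 64.51470184326172, 805) 0.027036342502779198
prong_tip 0.84 [453.7 246. ] [ 0.4767 -0.2018  0.053 ]
tool 0.74 [453.6 258.4] [ 0.4751 -0.2098  0.02  ]
4.9667 [ 0.4781 -0.2134  0.1458] [-0.2823  0.1931 -3.0506] [ 0.0036 -0.048  -0.0501] 0.01506454614736491
```

Request:
send_rows(
  increments=[
    {"travel":[0.05,0.4,0.02],"dr":[0,0,0.9],"hand":0},
    {"travel":[0.1,1.0,0.02],"dr":[0,0,1.9],"hand":0},
    {"travel":[0.2,1.6,0.02],"dr":[0,0,2.9],"hand":0},
    {"travel":[0.25,2.3,0.02],"dr":[0,0,3.9],"hand":0},
    {"travel":[0.3,2.9,0.02],"dr":[0,0,4.9],"hand":0},
    {"travel":[0.35,3.5,0.02],"dr":[0,0,5.9],"hand":0},
    {"travel":[0.38,3.98,0.02],"dr":[0,0,6.74],"hand":0},
    {"travel":[0.38,3.98,0.02],"dr":[0,0,6.74],"hand":0},
  ],
)

```text
time: 5.63
position: [0.4933, -0.051, 0.1467]
orientation: [[0.99, 0.138, -0.0], [0.138, -0.99, 0.002], [-0.0, -0.002, -1.0]]
ft_force: [-0.2, -0.1, -3.2]
grip_width: 0.0152
grip_force: 69.4
```

```bash
python3 -c "
from m import *
meas(.02,'stage')
for i in range(3):
  r.get_image('top');s=r.state();print(np.array(s['position']),np.array(s['ft_force']),np.array(s['orientation'])[:,0])"
```

```text
top stand (array([632.7472, -36.2756]), array([41.893 , 90.7384]), 9.599198341369629, 772)
bar (array([443.225 , -58.9678]), array([32.6707, 16.0884]), 7.843003749847412, 243) 0.1369885974395515
foot (array([447.0113, -58.7676]), array([40.9296, 39.7988]), 6.714109897613525, 275) 0.027908324977220733Traceback (most recent call last):
  File "<string>", line 3, in <module>
    meas(.02,'stage')
    ~~~~^^^^^^^^^^^^^
  File "m.py", line 9, in meas
    m=r.trace(p,"stand")[0]["pixels"]&(abs(Z-.105)<.004);m=cv2.morphologyEx(m.astype(np.uint8),cv2.MORPH_OPEN,np.ones((3,3)))>0
      ~~~~~~~~~~~~~~~~~~^^^
IndexError: list index out of range
```

```bash
python3 -c "
from m import *
P=[]
for i in range(5):
  p=r.get_image('side');s=r.state();P.append(np.r_[s['position'],s['ft_force'],np.array(s['orientation'])[:2,0],s['time']]);print(P[-1])
C=cloud(p);Z=C[...,2]
t=r.trace(p,'tool')[0]['pixels']
for n,lo,hi in (('bar',.112,.121),('foot',.004,.012)):
  m=t&(Z>lo+.02)&(Z<hi+.02);print(n,rect(C[m]),np.median(Z[m]))
for q in r.landmark_of(p,'prong_tip')[:1]: print(q['score'],w(p,q['uv'],z=.053))
save(p,'stage_side.png')"
```

```text
[ 0.4935 -0.0551  0.1469  0.2578 -0.602  -4.4222  0.9915  0.1303  6.0333]
[ 0.4934 -0.055   0.1469 -0.9358  0.0794 -3.2757  0.9915  0.1304  6.0833]
[ 0.4934 -0.0549  0.1469 -0.1423  0.391  -3.4229  0.9914  0.1307  6.1333]
[ 0.4934 -0.0548  0.1469 -0.3793 -0.4787 -4.3207  0.9914  0.1309  6.1833]
[ 0.4935 -0.0547  0.1469  0.6182  1.3573 -3.6365  0.9914  0.1312  6.2333]
bar (array([467.9746, -56.2788]), array([82.566 , 18.3029]), 7.727242946624756, 413) 0.13697549927264902
foot (array([485.4173, -54.4936]), array([117.2745,  43.3064]), 7.287914276123047, 1158) 0.028196488675498788
0.68 [ 0.4996 -0.0593  0.053 ]
```

View pics/stage_side.png

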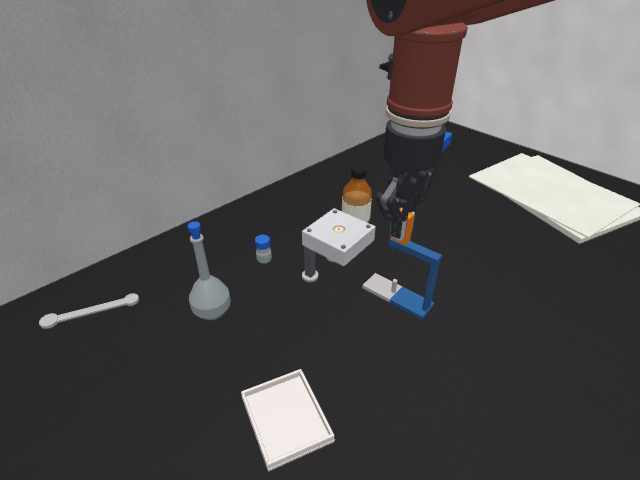

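The side view shows the tool held upright at (410,260), lined up in front of the block, with its foot and prong below the block and its bar above it. Inserting now.

Request:
send_rows(
  increments=[
    {"travel":[0.3,0.04,0],"dr":[0,0,0],"hand":0},
    {"travel":[0.75,0.1,0],"dr":[0,0,0],"hand":0},
    {"travel":[1.25,0.18,0],"dr":[0,0,0],"hand":0},
    {"travel":[1.75,0.25,0],"dr":[0,0,0],"hand":0},
    {"travel":[2.2,0.31,0],"dr":[0,0,0],"hand":0},
    {"travel":[2.55,0.36,0],"dr":[0,0,0],"hand":0},
    {"travel":[2.78,0.39,0],"dr":[0,0,0],"hand":0},
    {"travel":[2.865,0.405,0],"dr":[0,0,0],"hand":0},
  ],
)

```text
time: 7.0
position: [0.6091, -0.038, 0.1467]
orientation: [[0.991, 0.132, 0.0], [0.132, -0.991, 0.0], [0.0, 0.0, -1.0]]
ft_force: [-0.5, 0.2, -2.9]
grip_width: 0.0151
grip_force: 69.4
```

Request:
send_rows(
  increments=[
    {"travel":[0,0,0.1],"dr":[0,0,0],"hand":0},
    {"travel":[0,0,0.2],"dr":[0,0,0],"hand":0},
    {"travel":[0,0,0.3],"dr":[0,0,0],"hand":0},
    {"travel":[0,0,0.38],"dr":[0,0,0],"hand":0},
    {"travel":[0,0,0.43],"dr":[0,0,0],"hand":0},
    {"travel":[0,0,0.45],"dr":[0,0,0],"hand":0},
    {"travel":[0,0,0.45],"dr":[0,0,0],"hand":0},
    {"travel":[0,0,0.45],"dr":[0,0,0],"hand":0},
  ],
)

```text
time: 7.67
position: [0.6079, -0.0381, 0.165]
orientation: [[0.991, 0.132, 0.0], [0.132, -0.991, -0.0], [0.0, 0.0, -1.0]]
ft_force: [0.5, 0.3, -3.9]
grip_width: 0.0152
grip_force: 69.4
```

```bash
python3 -c "
from m import *
for i in range(4):
  p=r.get_image('side');s=r.state();print(np.r_[s['position'],s['ft_force'],np.array(s['orientation'])[:2,0],s['time']])
save(p,'in_side.png')
C=cloud(p);Z=C[...,2]
t=r.trace(p,'tool')[0]['pixels']
for n,lo,hi in (('bar',.112,.121),('foot',.004,.012)):
  m=t&(Z>lo+.038)&(Z<hi+.038);print(n,rect(C[m]),np.median(Z[m])) if m.sum()>9 else 0"
```

```text
[ 0.6079 -0.0381  0.1648 -0.0162 -0.3705 -3.8757  0.9913  0.1319  7.7167]
[ 0.6079 -0.0381  0.1647  0.3294 -0.5408 -3.7477  0.9913  0.1319  7.7667]
[ 0.6079 -0.0381  0.1646 -0.719  -0.7046 -3.5349  0.9913  0.1319  7.8167]
[ 0.6079 -0.0381  0.1646  0.3513 -0.0837 -4.1528  0.9913  0.1319  7.8667]
bar (array([582.3113, -39.2964]), array([82.9212, 19.2363]), 8.524002075195312, 337) 0.15480710325561536
foot (array([602.2504, -99.6426]), array([104.3589, 167.6543]), 8.640365600585938, 441) 0.04585620056711737
```

View pics/in_side.png

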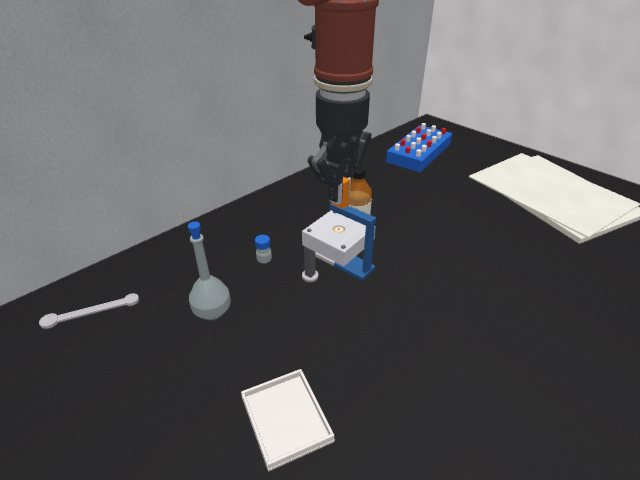

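The side view shows the tool straddling the block: bar above at (350,213), foot under at (355,265), nothing touching. Moving to the first ring point and probing gently.

Request:
send_rows(
  increments=[
    {"travel":[0.05,0,0],"dr":[0,0,0],"hand":0},
    {"travel":[0.11,-0.005,0],"dr":[0,0,0],"hand":0},
    {"travel":[0.11,-0.005,0.03],"dr":[0,0,0],"hand":0},
    {"travel":[0.11,-0.005,0.06],"dr":[0,0,0],"hand":0},
    {"travel":[0.11,-0.005,0.08],"dr":[0,0,0],"hand":0},
    {"travel":[0.11,-0.005,0.095],"dr":[0,0,0],"hand":0},
    {"travel":[0.11,-0.005,0.11],"dr":[0,0,0],"hand":0},
    {"travel":[0.11,-0.005,0.11],"dr":[0,0,0],"hand":0},
  ],
)

```text
time: 8.58
position: [0.6125, -0.0383, 0.1695]
orientation: [[0.991, 0.132, 0.0], [0.132, -0.991, -0.0], [0.0, 0.0, -1.0]]
ft_force: [0.1, 0.7, -3.8]
grip_width: 0.0155
grip_force: 69.4
```

```bash
cat > st.py <<'E'
from h import *
np.set_printoptions(precision=4,suppress=True)
for i in range(3):
  r.get_image('side');s=r.state();print(np.r_[s['position'],s['ft_force'],s['time']])
E
python3 st.py
```

```text
[ 0.6125 -0.0383  0.1694 -0.0094 -0.3647 -3.9507  8.6333]
[ 0.6125 -0.0383  0.1694 -0.017   0.6364 -3.6485  8.6833]
[ 0.6124 -0.0383  0.1693  0.7683  0.4694 -3.5164  8.7333]
```

Request:
send_rows(
  increments=[
    {"travel":[0,0,0.01],"dr":[0,0,0],"hand":0},
    {"travel":[0,0,0.02],"dr":[0,0,0],"hand":0},
    {"travel":[0,0,0.03],"dr":[0,0,0],"hand":0},
    {"travel":[0,0,0.03],"dr":[0,0,0],"hand":0},
    {"travel":[0,0,0.03],"dr":[0,0,0],"hand":0},
    {"travel":[0,0,0.03],"dr":[0,0,0],"hand":0},
    {"travel":[0,0,0.03],"dr":[0,0,0],"hand":0},
    {"travel":[0,0,0.03],"dr":[0,0,0],"hand":0},
  ],
)

```text
time: 9.4
position: [0.6124, -0.0383, 0.1705]
orientation: [[0.991, 0.132, -0.0], [0.132, -0.991, -0.0], [-0.0, 0.0, -1.0]]
ft_force: [0.2, 0.9, -3.1]
grip_width: 0.015
grip_force: 69.4
```

Request:
send_rows(
  increments=[
    {"travel":[0,0,0.01],"dr":[0,0,0],"hand":0},
    {"travel":[0,0,0.02],"dr":[0,0,0],"hand":0},
    {"travel":[0,0,0.02],"dr":[0,0,0],"hand":0},
    {"travel":[0,0,0.02],"dr":[0,0,0],"hand":0},
    {"travel":[0,0,0.02],"dr":[0,0,0],"hand":0},
    {"travel":[0,0,0.02],"dr":[0,0,0],"hand":0},
    {"travel":[0,0,0.02],"dr":[0,0,0],"hand":0},
    {"travel":[0,0,0.02],"dr":[0,0,0],"hand":0},
  ],
)

```text
time: 10.07
position: [0.6125, -0.0383, 0.1713]
orientation: [[0.991, 0.132, -0.0], [0.132, -0.991, 0.0], [-0.0, -0.0, -1.0]]
ft_force: [0.2, -0.5, -2.9]
grip_width: 0.0147
grip_force: 69.4
```

Request:
send_rows(
  increments=[
    {"travel":[0,0,0.01],"dr":[0,0,0],"hand":0},
    {"travel":[0,0,0.02],"dr":[0,0,0],"hand":0},
    {"travel":[0,0,0.03],"dr":[0,0,0],"hand":0},
    {"travel":[0,0,0.03],"dr":[0,0,0],"hand":0},
    {"travel":[0,0,0.03],"dr":[0,0,0],"hand":0},
    {"travel":[0,0,0.03],"dr":[0,0,0],"hand":0},
    {"travel":[0,0,0.03],"dr":[0,0,0],"hand":0},
    {"travel":[0,0,0.03],"dr":[0,0,0],"hand":0},
  ],
)

```text
time: 10.73
position: [0.6125, -0.0383, 0.1725]
orientation: [[0.991, 0.132, -0.0], [0.132, -0.991, 0.0], [-0.0, -0.0, -1.0]]
ft_force: [-0.1, -0.1, -4.0]
grip_width: 0.0152
grip_force: 69.4
```

```bash
python3 st.py; python3 -c "
from m import *
p=r.get_image('side');C=cloud(p);Z=C[...,2]
t=r.trace(p,'tool')[0]['pixels']
m=t&(Z>.15)&(Z<.172);print(rect(C[m]),np.median(Z[m]))"
```

```text
[ 0.6125 -0.0383  0.1725 -0.3639 -1.257  -3.4176 10.7833]
[ 0.6125 -0.0383  0.1725  0.4165  0.1928 -2.9608 10.8333]
[ 0.6124 -0.0383  0.1725  0.038  -1.2043 -4.0068 10.8833]
(array([586.5857, -38.855 ]), array([81.9193, 18.3337]), 8.468828201293945, 523) 0.16182585153500345
```

Request:
send_rows(
  increments=[
    {"travel":[0,0,0.01],"dr":[0,0,0],"hand":0},
    {"travel":[0,0,0.02],"dr":[0,0,0],"hand":0},
    {"travel":[0,0,0.03],"dr":[0,0,0],"hand":0},
    {"travel":[0,0,0.04],"dr":[0,0,0],"hand":0},
    {"travel":[0,0,0.04],"dr":[0,0,0],"hand":0},
    {"travel":[0,0,0.04],"dr":[0,0,0],"hand":0},
    {"travel":[0,0,0.04],"dr":[0,0,0],"hand":0},
    {"travel":[0,0,0.04],"dr":[0,0,0],"hand":0},
  ],
)

```text
time: 11.65
position: [0.6125, -0.0383, 0.1741]
orientation: [[0.991, 0.132, -0.0], [0.132, -0.991, 0.0], [-0.0, -0.0, -1.0]]
ft_force: [0.0, 0.6, -2.5]
grip_width: 0.0149
grip_force: 69.4
```

Request:
send_rows(
  increments=[
    {"travel":[0,0,0.01],"dr":[0,0,0],"hand":0},
    {"travel":[0,0,0.02],"dr":[0,0,0],"hand":0},
    {"travel":[0,0,0.03],"dr":[0,0,0],"hand":0},
    {"travel":[0,0,0.04],"dr":[0,0,0],"hand":0},
    {"travel":[0,0,0.04],"dr":[0,0,0],"hand":0},
    {"travel":[0,0,0.04],"dr":[0,0,0],"hand":0},
    {"travel":[0,0,0.04],"dr":[0,0,0],"hand":0},
    {"travel":[0,0,0.04],"dr":[0,0,0],"hand":0},
  ],
)

```text
time: 12.32
position: [0.6124, -0.0383, 0.1756]
orientation: [[0.991, 0.132, -0.0], [0.132, -0.991, 0.0], [-0.0, -0.0, -1.0]]
ft_force: [0.2, -0.2, -4.2]
grip_width: 0.0157
grip_force: 69.3
```

```bash
python3 st.py
```

```text
[ 0.6124 -0.0383  0.1756 -0.0905  0.1291 -4.9699 12.3667]
[ 0.6124 -0.0383  0.1756  0.4067  0.4918 -4.027  12.4167]
[ 0.6124 -0.0383  0.1756  0.5411  0.4432 -4.5102 12.4667]
```

Request:
send_rows(
  increments=[
    {"travel":[0,0,0.01],"dr":[0,0,0],"hand":0},
    {"travel":[0,0,0.02],"dr":[0,0,0],"hand":0},
    {"travel":[0,0,0.03],"dr":[0,0,0],"hand":0},
    {"travel":[0,0,0.03],"dr":[0,0,0],"hand":0},
    {"travel":[0,0,0.03],"dr":[0,0,0],"hand":0},
    {"travel":[0,0,0.03],"dr":[0,0,0],"hand":0},
    {"travel":[0,0,0.03],"dr":[0,0,0],"hand":0},
    {"travel":[0,0,0.03],"dr":[0,0,0],"hand":0},
  ],
)

```text
time: 13.13
position: [0.6124, -0.0383, 0.1768]
orientation: [[0.991, 0.132, -0.0], [0.132, -0.991, 0.0], [-0.0, -0.0, -1.0]]
ft_force: [0.3, -0.5, -7.5]
grip_width: 0.0156
grip_force: 68.9
```

```bash
python3 st.py
```

```text
[ 0.6124 -0.0383  0.1768  0.3246 -0.9147 -7.5672 13.1833]
[ 0.6124 -0.0383  0.1768  0.5908  0.4637 -7.2081 13.2333]
[ 0.6124 -0.0383  0.1768  0.3609  0.128  -7.8725 13.2833]
```

Request:
send_rows(
  increments=[
    {"travel":[0,0,0.01],"dr":[0,0,0],"hand":0},
    {"travel":[0,0,0.02],"dr":[0,0,0],"hand":0},
    {"travel":[0,0,0.03],"dr":[0,0,0],"hand":0},
    {"travel":[0,0,0.03],"dr":[0,0,0],"hand":0},
    {"travel":[0,0,0.03],"dr":[0,0,0],"hand":0},
    {"travel":[0,0,0.03],"dr":[0,0,0],"hand":0},
    {"travel":[0,0,0.03],"dr":[0,0,0],"hand":0},
    {"travel":[0,0,0.03],"dr":[0,0,0],"hand":0},
  ],
)

```text
time: 13.95
position: [0.6125, -0.0383, 0.1782]
orientation: [[0.991, 0.132, 0.0], [0.132, -0.991, 0.0], [0.0, -0.0, -1.0]]
ft_force: [0.9, 0.1, -8.1]
grip_width: 0.0156
grip_force: 68.9
```

```bash
python3 st.py; python3 -c "
from m import *
p=r.get_image('side');C=cloud(p);Z=C[...,2]
save(p,'up_side.png')
t=r.trace(p,'tool')[0]['pixels']
m=t&(Z>.15)&(Z<.175);print(rect(C[m]),np.median(Z[m]))
im=p['image'][200:280,290:390];cv2.imwrite('pics/up_crop.png',cv2.resize(im[...,::-1],None,fx=6,fy=6,interpolation=cv2.INTER_CUBIC))
q=r.trace(p,'cartridge')
if q: print(q[0]['score'],q[0]['extent'],np.percentile(Z[q[0]['pixels']],[10,50,90]))
"
```

```text
[ 0.6125 -0.0383  0.1782 -0.0264 -0.6348 -6.8118 14.    ]
[ 0.6125 -0.0383  0.1782  0.7483  0.5639 -7.2975 14.05  ]
[ 0.6125 -0.0383  0.1781  0.4318  0.1011 -7.9089 14.1   ]
(array([585.4302, -38.7769]), array([79.7707, 17.5548]), 9.35087776184082, 495) 0.166932694795976
```

View pics/up_crop.png

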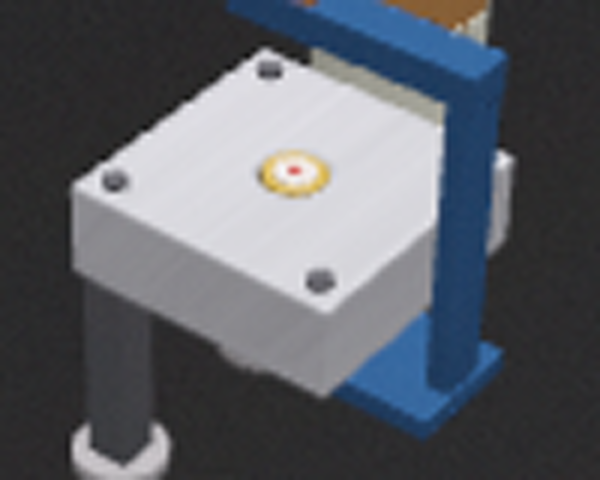

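The crop shows the cartridge's white face and red dot at (293,172), now about flush with the block top. It started 2 mm below, and the force is a steady 4 N, so the prong is in the hole and sliding the cartridge. I'll keep lifting.

Request:
send_rows(
  increments=[
    {"travel":[0,0,0.02],"dr":[0,0,0],"hand":0},
    {"travel":[0,0,0.05],"dr":[0,0,0],"hand":0},
    {"travel":[0,0,0.08],"dr":[0,0,0],"hand":0},
    {"travel":[0,0,0.11],"dr":[0,0,0],"hand":0},
    {"travel":[0,0,0.14],"dr":[0,0,0],"hand":0},
    {"travel":[0,0,0.16],"dr":[0,0,0],"hand":0},
    {"travel":[0,0,0.17],"dr":[0,0,0],"hand":0},
    {"travel":[0,0,0.17],"dr":[0,0,0],"hand":0},
  ],
)

```text
time: 14.92
position: [0.6126, -0.0383, 0.1852]
orientation: [[0.991, 0.132, 0.0], [0.132, -0.991, -0.0], [0.0, 0.0, -1.0]]
ft_force: [0.7, -0.9, -6.3]
grip_width: 0.0153
grip_force: 68.9
```

Request:
send_rows(
  increments=[
    {"travel":[0,0,0.02],"dr":[0,0,0],"hand":0},
    {"travel":[0,0,0.04],"dr":[0,0,0],"hand":0},
    {"travel":[0,0,0.06],"dr":[0,0,0],"hand":0},
    {"travel":[0,0,0.08],"dr":[0,0,0],"hand":0},
    {"travel":[0,0,0.09],"dr":[0,0,0],"hand":0},
    {"travel":[0,0,0.1],"dr":[0,0,0],"hand":0},
    {"travel":[0,0,0.1],"dr":[0,0,0],"hand":0},
    {"travel":[0,0,0.1],"dr":[0,0,0],"hand":0},
  ],
)

```text
time: 15.58
position: [0.6125, -0.0383, 0.189]
orientation: [[0.991, 0.132, 0.0], [0.132, -0.991, -0.0], [0.0, 0.0, -1.0]]
ft_force: [0.8, 0.1, -8.4]
grip_width: 0.0154
grip_force: 68.9
```

```bash
python3 st.py; python3 -c "
from m import *
p=r.get_image('side');C=cloud(p);Z=C[...,2]
t=r.trace(p,'tool')[0]['pixels']
m=t&(Z>.165)&(Z<.19);print(rect(C[m]),np.median(Z[m]))
q=r.trace(p,'cartridge')
m=q[0]['pixels'];print(q[0]['score'],q[0]['extent'],np.percentile(Z[m],[5,50,80,95]))
hsv=cv2.cvtColor(p['image'],cv2.COLOR_RGB2HSV);wh=m&(hsv[...,1]<60);print(wh.sum(),np.median(C[wh],0),np.median(C[...,2][r.trace(p,'stand')[0]['pixels']]))
"
```

```text
[ 0.6125 -0.0383  0.189   1.6711  0.5787 -7.3966 15.6333]
[ 0.6125 -0.0383  0.189   1.2986 -0.0312 -7.232  15.6833]
[ 0.6125 -0.0383  0.189   1.0113  0.141  -7.3056 15.7333]
(array([587.0118, -39.5847]), array([83.1577, 19.0131]), 7.972280502319336, 555) 0.17821886858464192
0.68 [334.8, 220.2, 344.3, 231.7] [0.107  0.1158 0.1174 0.1182]
29 [ 0.6072 -0.037   0.1174] 0.1050326565171385
```

Request:
send_rows(
  increments=[
    {"travel":[0,0,0.01],"dr":[0,0,0],"hand":0},
    {"travel":[0,0,-0.05],"dr":[0,0,0],"hand":0},
    {"travel":[0,0,-0.2],"dr":[0,0,0],"hand":0},
    {"travel":[0,0,-0.4],"dr":[0,0,0],"hand":0},
    {"travel":[0,0,-0.6],"dr":[0,0,0],"hand":0},
    {"travel":[0,0,-0.78],"dr":[0,0,0],"hand":0},
    {"travel":[0,0,-0.88],"dr":[0,0,0],"hand":0},
    {"travel":[0,0,-0.9],"dr":[0,0,0],"hand":0},
  ],
)

```text
time: 16.6
position: [0.6115, -0.0381, 0.1511]
orientation: [[0.991, 0.132, -0.003], [0.132, -0.991, 0.001], [-0.003, -0.001, -1.0]]
ft_force: [0.2, -0.7, -3.6]
grip_width: 0.0152
grip_force: 69.4
```

Request:
send_rows(
  increments=[
    {"travel":[0,0,0],"dr":[0,0,0],"hand":0},
    {"travel":[-0.3,-0.04,0],"dr":[0,0,0],"hand":0},
    {"travel":[-0.8,-0.11,0],"dr":[0,0,0],"hand":0},
    {"travel":[-1.35,-0.18,0],"dr":[0,0,0],"hand":0},
    {"travel":[-1.9,-0.25,0],"dr":[0,0,0],"hand":0},
    {"travel":[-2.4,-0.32,0],"dr":[0,0,0],"hand":0},
    {"travel":[-2.8,-0.37,0],"dr":[0,0,0],"hand":0},
    {"travel":[-2.97,-0.4,0],"dr":[0,0,0],"hand":0},
  ],
)

```text
time: 17.27
position: [0.4921, -0.0544, 0.1533]
orientation: [[0.991, 0.132, -0.0], [0.132, -0.991, -0.0], [-0.0, 0.0, -1.0]]
ft_force: [0.2, -0.6, -3.6]
grip_width: 0.015
grip_force: 69.4
```

Request:
send_rows(
  increments=[
    {"travel":[-0.05,-0.3,0],"dr":[0,0,0],"hand":0},
    {"travel":[-0.1,-0.9,0],"dr":[0,0,0],"hand":0},
    {"travel":[-0.2,-1.5,0],"dr":[0,0,0],"hand":0},
    {"travel":[-0.3,-2.2,0],"dr":[0,0,0],"hand":0},
    {"travel":[-0.4,-2.9,-0.1],"dr":[0,0,0],"hand":0},
    {"travel":[-0.5,-3.5,-0.2],"dr":[0,0,0],"hand":0},
    {"travel":[-0.55,-3.8,-0.3],"dr":[0,0,0],"hand":0},
    {"travel":[-0.6,-3.9,-0.4],"dr":[0,0,0],"hand":0},
  ],
)

```text
time: 17.93
position: [0.4703, -0.2131, 0.1373]
orientation: [[0.992, 0.129, 0.001], [0.129, -0.992, -0.001], [0.001, 0.002, -1.0]]
ft_force: [-0.3, 0.4, -2.8]
grip_width: 0.0156
grip_force: 69.4
```

```bash
python3 st.py; python3 -c "
from m import *
for c in ('side','top'):
  p=r.get_image(c);C=cloud(p);Z=C[...,2]
  t=r.trace(p,'tool')[0]['pixels']
  m=t&(Z>.112)&(Z<.135);print('bar',rect(C[m]),np.median(Z[m]))
  m=t&(Z>.004)&(Z<.025);print('foot',rect(C[m]),np.median(Z[m]))
  m=r.trace(p,'stand')[0]['pixels']&(abs(Z-.1055)<.004);m=cv2.morphologyEx(m.astype(np.uint8),cv2.MORPH_OPEN,np.ones((3,3)))>0;print('stand',rect(C[m]))
  q=r.trace(p,'cartridge')
  if q:
    m=q[0]['pixels'];print(q[0]['score'],q[0]['extent'],np.percentile(Z[m],[5,50,80,95]))
    hsv=cv2.cvtColor(p['image'],cv2.COLOR_RGB2HSV);wh=m&(hsv[...,1]<60)&(Z>.113);print(wh.sum(),C[wh].mean(0))
    u=q[0]['extent']
"
```

```text
[ 0.4693 -0.212   0.136  -0.759   0.634  -5.2726 17.9833]
[ 0.4693 -0.2105  0.1361 -0.0778  0.8882 -4.2616 18.0333]
[ 0.4695 -0.2098  0.1364 -0.0205  0.2087 -3.7636 18.0833]
bar (array([ 444.2699, -210.8284]), array([81.3714, 20.3756]), 8.098112106323242, 522) 0.12549008478514823
foot (array([ 461.5388, -207.7897]), array([117.0106,  42.5527]), 6.676004409790039, 1012) 0.017578194789511503
stand (array([608.3516, -36.5655]), array([91.6336, 92.326 ]), 7.487912654876709, 1655)
0.5 [333.6, 219.8, 345.9, 233.0] [0.1073 0.1161 0.1178 0.1183]
29 [ 0.6075 -0.0371  0.1177]
bar (array([ 453.7979, -210.8829]), array([62.0929, 13.801 ]), 7.3036603927612305, 168) 0.12667090777275347
foot (array([ 461.9041, -210.8412]), array([117.2555,  41.1847]), 7.084399223327637, 1215) 0.018273450831854166
stand (array([607.9916, -39.7675]), array([90.5448, 90.119 ]), 7.579916954040527, 3186)
0.61 [338.9, 249.1, 351.6, 258.1] [0.1101 0.1168 0.118  0.1191]
94 [ 0.6065 -0.0407  0.1171]
```

Request:
send_rows(
  increments=[
    {"travel":[0,0,-0.05],"dr":[0,0,0],"hand":0},
    {"travel":[0,0,-0.1],"dr":[0,0,0],"hand":0},
    {"travel":[0,0,-0.15],"dr":[0,0,0],"hand":0},
    {"travel":[0,0,-0.18],"dr":[0,0,0],"hand":0},
    {"travel":[0,0,-0.2],"dr":[0,0,0],"hand":0},
    {"travel":[0,0,-0.21],"dr":[0,0,0],"hand":0},
    {"travel":[0,0,-0.22],"dr":[0,0,0],"hand":0},
    {"travel":[0,0,-0.22],"dr":[0,0,0],"hand":0},
  ],
)

```text
time: 19.15
position: [0.4697, -0.2103, 0.128]
orientation: [[0.991, 0.132, -0.0], [0.132, -0.991, 0.0], [-0.0, -0.0, -1.0]]
ft_force: [-0.3, 0.3, -3.0]
grip_width: 0.0153
grip_force: 69.4
```

```bash
python3 st.py
```

```text
[ 0.4697 -0.2104  0.1281  0.0361  1.3031 -3.0275 19.2   ]
[ 0.4697 -0.2103  0.1281  0.1708  0.5818 -3.116  19.25  ]
[ 0.4697 -0.2104  0.1282 -0.3309  0.4868 -2.7845 19.3   ]
```

Request:
send_rows(
  increments=[
    {"travel":[0,0,-0.01],"dr":[0,0,0],"hand":0},
    {"travel":[0,0,-0.02],"dr":[0,0,0],"hand":0},
    {"travel":[0,0,-0.03],"dr":[0,0,0],"hand":0},
    {"travel":[0,0,-0.03],"dr":[0,0,0],"hand":0},
    {"travel":[0,0,-0.03],"dr":[0,0,0],"hand":0},
    {"travel":[0,0,-0.03],"dr":[0,0,0],"hand":0},
    {"travel":[0,0,-0.03],"dr":[0,0,0],"hand":0},
    {"travel":[0,0,-0.03],"dr":[0,0,0],"hand":0},
  ],
)

```text
time: 19.97
position: [0.4699, -0.2105, 0.1276]
orientation: [[0.991, 0.132, 0.001], [0.132, -0.991, -0.0], [0.0, 0.001, -1.0]]
ft_force: [-3.1, 0.8, 5.1]
grip_width: 0.0152
grip_force: 70.8
```

Request:
send_rows(
  increments=[
    {"travel":[0,0,0],"dr":[0,0,0],"hand":0.2},
    {"travel":[0,0,0],"dr":[0,0,0],"hand":0.5},
    {"travel":[0,0,0],"dr":[0,0,0],"hand":0.6},
    {"travel":[0,0,0],"dr":[0,0,0],"hand":0.6},
    {"travel":[0,0,0.3],"dr":[0,0,0],"hand":0.6},
    {"travel":[0,0,0.9],"dr":[0,0,0],"hand":0.6},
    {"travel":[0,0,1.6],"dr":[0,0,0],"hand":0.6},
    {"travel":[0,0,2.2],"dr":[0,0,0],"hand":0.6},
  ],
)

```text
time: 20.63
position: [0.4698, -0.2104, 0.2171]
orientation: [[0.991, 0.132, 0.001], [0.132, -0.991, -0.0], [0.001, 0.0, -1.0]]
ft_force: [0.6, 0.0, 0.1]
grip_width: 0.0511
grip_force: 0.0
```

Request:
send_rows(
  increments=[
    {"travel":[0.3,0.4,0.2],"dr":[0,0,0],"hand":0.6},
    {"travel":[0.8,1.0,0.2],"dr":[0,0,0],"hand":0.6},
    {"travel":[1.4,1.75,0.2],"dr":[0,0,0],"hand":0.6},
    {"travel":[2.0,2.5,0.2],"dr":[0,0,0],"hand":0.6},
    {"travel":[2.6,3.25,0.2],"dr":[0,0,0],"hand":0.6},
    {"travel":[3.1,3.85,0.2],"dr":[0,0,0],"hand":0.6},
    {"travel":[3.4,4.2,0.2],"dr":[0,0,0],"hand":0.6},
    {"travel":[3.45,4.3,0.2],"dr":[0,0,0],"hand":0.6},
  ],
)

```text
time: 21.3
position: [0.6094, -0.0355, 0.2237]
orientation: [[0.991, 0.135, 0.001], [0.135, -0.991, 0.001], [0.002, -0.0, -1.0]]
ft_force: [-0.4, -0.1, -0.3]
grip_width: 0.051
grip_force: 0.0
```

```bash
python3 st.py; python3 -c "
from m import *
for c in ('side',):
  p=r.get_image(c);C=cloud(p);Z=C[...,2];save(p,'rel.png')
  t=r.trace(p,'tool')[0]['pixels']
  m=t&(Z>.105)&(Z<.125);print('bar',rect(C[m]),np.median(Z[m]))
  m=t&(Z>.15)&(Z<.19);print('handle',C[m].mean(0) if m.sum() else None)
  m=t&(Z>.004)&(Z<.025);print('foot',rect(C[m]),np.median(Z[m]))
"
```

```text
[ 0.6087 -0.0362  0.2235 -1.208   0.421  -0.62   21.35  ]
[ 0.6079 -0.0375  0.2233  0.4131 -0.6821 -0.4755 21.4   ]
[ 0.6074 -0.0385  0.2232 -0.8123  0.0275 -0.783  21.45  ]
bar (array([ 443.4759, -211.0525]), array([79.2677, 18.7195]), 6.644164085388184, 473) 0.11696854303758025
handle [ 0.4682 -0.2044  0.1616]
foot (array([ 461.5724, -209.4522]), array([115.7864,  42.7477]), 6.396458148956299, 966) 0.008960115867707508
```

View pics/rel.png

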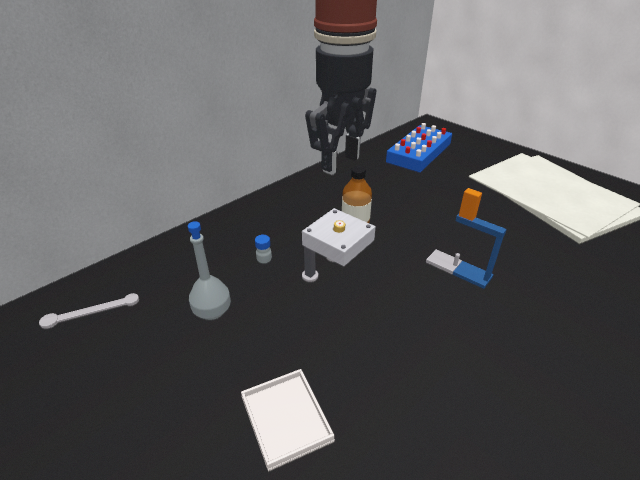

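The side view shows the tool standing upright at (465,240), well clear of the block, the cartridge proud at (339,227), and the bystanders unmoved. Now I'll grasp the cartridge.

Request:
send_rows(
  increments=[
    {"travel":[0,0,-0.4],"dr":[0,0,0],"hand":0.6},
    {"travel":[0,0,-1.0],"dr":[0,0,0],"hand":0.6},
    {"travel":[0,0,-1.6],"dr":[0,0,0],"hand":0.6},
    {"travel":[0,0,-2.15],"dr":[0,0,0],"hand":0.6},
    {"travel":[0,0,-2.55],"dr":[0,0,0],"hand":0.55},
    {"travel":[0,0,-2.8],"dr":[0,0,0],"hand":0.5},
    {"travel":[0,0,-2.88],"dr":[0,0,0],"hand":0.45},
    {"travel":[0,0,-2.88],"dr":[0,0,0],"hand":0.4},
  ],
  grip_force=45,
)

```text
time: 22.22
position: [0.607, -0.039, 0.1073]
orientation: [[0.991, 0.131, -0.001], [0.131, -0.991, 0.0], [-0.001, -0.0, -1.0]]
ft_force: [-0.8, -0.4, -0.1]
grip_width: 0.0341
grip_force: 0.0
```

```bash
python3 st.py
```

```text
[ 0.6079 -0.039   0.1084  0.9464 -0.2928 -0.0095 22.2667]
[ 0.6084 -0.0389  0.1091 -1.5418 -0.9119  1.1761 22.3167]
[ 0.6087 -0.0388  0.1094  0.2139  0.0005  0.7269 22.3667]
```

Request:
send_rows(
  increments=[
    {"travel":[0,0,-0.03],"dr":[0,0,0],"hand":0.35},
    {"travel":[0,0,-0.04],"dr":[0,0,0],"hand":0.3},
    {"travel":[0,0,-0.04],"dr":[0,0,0],"hand":0.26},
    {"travel":[0,0,-0.04],"dr":[0,0,0],"hand":0.22},
    {"travel":[0,0,-0.04],"dr":[0,0,0],"hand":0.15},
    {"travel":[0,0,-0.04],"dr":[0,0,0],"hand":0},
    {"travel":[0,0,-0.04],"dr":[0,0,0],"hand":0},
    {"travel":[0,0,-0.04],"dr":[0,0,0],"hand":0},
  ],
)

```text
time: 23.03
position: [0.6081, -0.0384, 0.1066]
orientation: [[0.991, 0.132, 0.001], [0.132, -0.991, -0.0], [0.001, 0.0, -1.0]]
ft_force: [1.1, -1.2, 3.5]
grip_width: 0.0171
grip_force: 44.0
```

```bash
python3 st.py; python3 -c "
from h import *
print(r.state()['grip_width'],r.state()['grip_force'])"
```

```text
[ 0.608  -0.0384  0.1065  0.5726 -0.9145  3.4081 23.0833]
[ 0.608  -0.0385  0.1065  0.0925 -0.4394  3.5063 23.1333]
[ 0.608  -0.0384  0.1065  1.302  -0.0276  3.3174 23.1833]
0.017252346618492682 44.018184542655945
```

Request:
send_rows(
  increments=[
    {"travel":[0,0,0.03],"dr":[0,0,0],"hand":0},
    {"travel":[0,0,0.07],"dr":[0,0,0],"hand":0},
    {"travel":[0,0,0.11],"dr":[0,0,0],"hand":0},
    {"travel":[0,0,0.15],"dr":[0,0,0],"hand":0},
    {"travel":[0,0,0.18],"dr":[0,0,0],"hand":0},
    {"travel":[0,0,0.2],"dr":[0,0,0],"hand":0},
    {"travel":[0,0,0.2],"dr":[0,0,0],"hand":0},
    {"travel":[0,0,0.2],"dr":[0,0,0],"hand":0},
  ],
)

```text
time: 23.85
position: [0.6076, -0.0382, 0.1146]
orientation: [[0.991, 0.132, -0.0], [0.132, -0.991, 0.0], [-0.0, -0.0, -1.0]]
ft_force: [0.2, -1.0, -0.2]
grip_width: 0.0174
grip_force: 44.5
```

```bash
python3 st.py; python3 -c "
from h import *
print(r.state()['grip_width'],r.state()['grip_force'])
p=r.get_image('side');im=p['image'][170:270,270:400];cv2.imwrite('pics/pull.png',cv2.resize(im[...,::-1],None,fx=6,fy=6,interpolation=cv2.INTER_CUBIC))"
```

```text
[ 0.6076 -0.0382  0.1146  0.39   -1.7327 -0.9793 23.9   ]
[ 0.6076 -0.0382  0.1145 -0.0969 -0.8106 -0.3539 23.95  ]
[ 0.6077 -0.0382  0.1145  0.2154 -1.4726  0.3575 24.    ]
0.017032676667112185 44.5559298992157
```

View pics/pull.png

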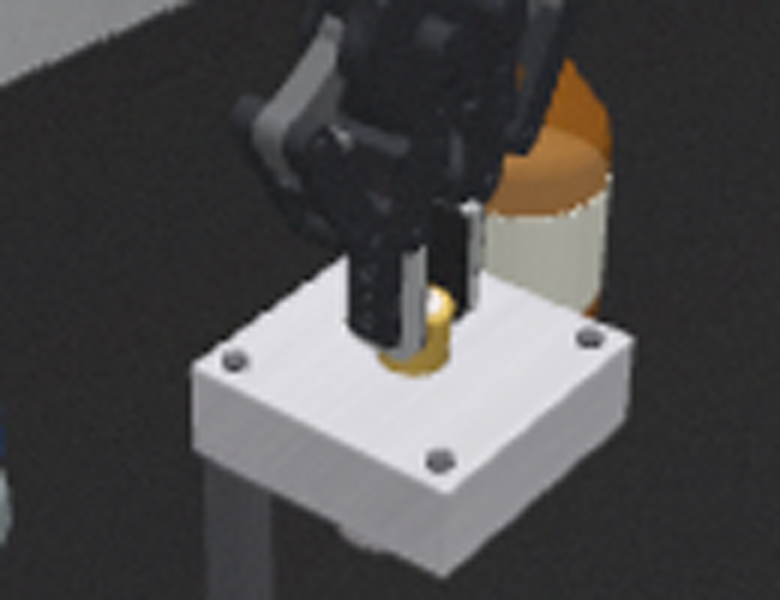

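The crop shows the cartridge between the pads at about (420,330), apparently rising with the gripper. I'll lift it out fully and check.

Request:
send_rows(
  increments=[
    {"travel":[0,0,0.05],"dr":[0,0,0],"hand":0},
    {"travel":[0,0,0.15],"dr":[0,0,0],"hand":0},
    {"travel":[0,0,0.35],"dr":[0,0,0],"hand":0},
    {"travel":[0,0,0.6],"dr":[0,0,0],"hand":0},
    {"travel":[0,0,0.9],"dr":[0,0,0],"hand":0},
    {"travel":[0,0,1.2],"dr":[0,0,0],"hand":0},
    {"travel":[0,0,1.4],"dr":[0,0,0],"hand":0},
    {"travel":[0,0,1.5],"dr":[0,0,0],"hand":0},
  ],
)

```text
time: 24.72
position: [0.6089, -0.0385, 0.1769]
orientation: [[0.991, 0.132, 0.004], [0.132, -0.991, -0.001], [0.003, 0.001, -1.0]]
ft_force: [0.3, -0.7, -0.6]
grip_width: 0.0172
grip_force: 44.6
```

```bash
python3 st.py; python3 -c "
from m import *
print(r.state()['grip_width'],r.state()['grip_force'])
p=r.get_image('side');im=p['image'][130:250,260:400];cv2.imwrite('pics/pull2.png',cv2.resize(im[...,::-1],None,fx=5.5,fy=5,interpolation=cv2.INTER_CUBIC))
q=r.trace(p,'cartridge');C=cloud(p)
if q:
  m=q[0]['pixels'];print(q[0]['score'],q[0]['extent'],np.percentile(C[m][:,2],[2,10,50,90,98]),C[m].mean(0))"
```

```text
[ 0.6089 -0.0385  0.1769 -0.3468  0.0019  0.1506 24.7667]
[ 0.6085 -0.0384  0.1757 -0.1823  1.0389 -0.4729 24.8167]
[ 0.6079 -0.0383  0.1746 -0.246  -0.5209 -2.13   24.8667]
0.017803956170845594 44.54916179180145
0.63 [335.1, 184.8, 346.4, 203.7] [0.1627 0.1646 0.1738 0.1852 0.1914] [ 0.6023 -0.0361  0.1744]
```

View pics/pull2.png

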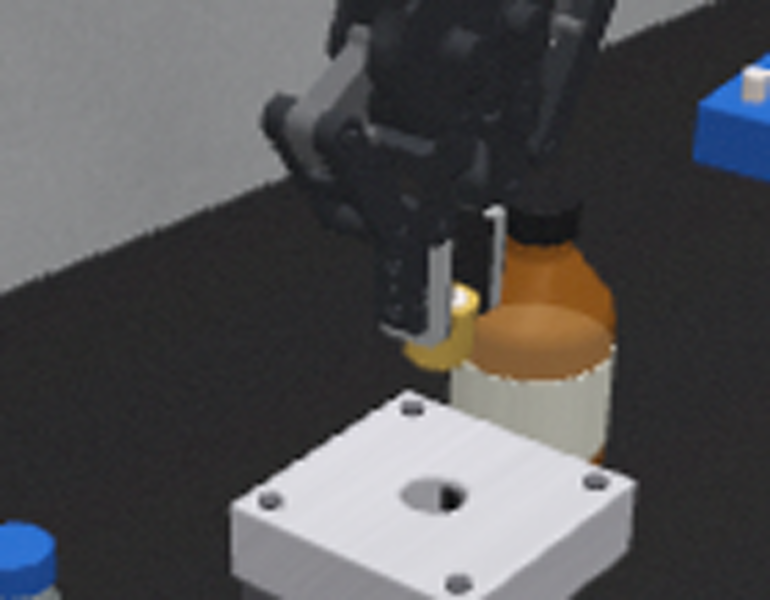

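The crop shows the cartridge out and held upright at (440,325), above the empty pocket at (433,495). Carrying it to the tray.

Request:
send_rows(
  increments=[
    {"travel":[-0.2,0.3,0],"dr":[0,0,0],"hand":0},
    {"travel":[-0.55,0.9,0],"dr":[0,0,0],"hand":0},
    {"travel":[-1.05,1.7,0],"dr":[0,0,0],"hand":0},
    {"travel":[-1.55,2.5,0],"dr":[0,0,0],"hand":0},
    {"travel":[-2.05,3.3,0],"dr":[0,0,0],"hand":0},
    {"travel":[-2.5,4.1,-0.1],"dr":[0,0,0],"hand":0},
    {"travel":[-3.0,4.9,-0.2],"dr":[0,0,0],"hand":0},
    {"travel":[-3.4,5.6,-0.4],"dr":[0,0,0],"hand":0},
  ],
)

```text
time: 25.63
position: [0.4696, 0.1878, 0.158]
orientation: [[0.991, 0.132, -0.0], [0.132, -0.991, 0.001], [-0.0, -0.001, -1.0]]
ft_force: [0.6, -0.5, -0.3]
grip_width: 0.0174
grip_force: 44.6
```

Request:
send_rows(
  increments=[
    {"travel":[-0.3,0.5,-0.3],"dr":[0,0,0],"hand":0},
    {"travel":[-0.45,0.7,-0.8],"dr":[0,0,0],"hand":0},
    {"travel":[-0.48,0.75,-1.4],"dr":[0,0,0],"hand":0},
    {"travel":[-0.48,0.75,-1.9],"dr":[0,0,0],"hand":0},
    {"travel":[-0.48,0.75,-2.3],"dr":[0,0,0],"hand":0},
    {"travel":[-0.48,0.75,-2.55],"dr":[0,0,0],"hand":0},
    {"travel":[-0.48,0.75,-2.7],"dr":[0,0,0],"hand":0},
    {"travel":[-0.48,0.75,-2.7],"dr":[0,0,0],"hand":0},
  ],
)

```text
time: 26.3
position: [0.4511, 0.2155, 0.0487]
orientation: [[0.991, 0.132, -0.003], [0.132, -0.991, -0.001], [-0.003, 0.0, -1.0]]
ft_force: [-0.4, -0.0, -0.5]
grip_width: 0.017
grip_force: 44.6
```

```bash
python3 st.py; python3 -c "
from m import *
print(r.state()['grip_width'],r.state()['grip_force'])
p=r.get_image('side');im=p['image'][300:480,200:380];cv2.imwrite('pics/tray.png',cv2.resize(im[...,::-1],None,fx=3.3,fy=3.3,interpolation=cv2.INTER_CUBIC))
q=r.trace(p,'cartridge');C=cloud(p)
if q:
  m=q[0]['pixels'];print(q[0]['score'],q[0]['extent'],np.percentile(C[m][:,2],[2,10,50,90,98]),C[m].mean(0))"
```

```text
[ 0.452   0.2157  0.0498  0.2    -0.2631 -0.3005 26.35  ]
[ 0.4528  0.2158  0.0506  0.2474  0.3838 -0.2479 26.4   ]
[ 0.4533  0.2159  0.0511 -0.1548 -1.0042  0.2017 26.45  ]
0.01721663017299131 44.55531299114227
0.61 [284.0, 387.2, 294.1, 406.7] [0.0393 0.043  0.0598 0.0619 0.0631] [0.4472 0.216  0.0552]
```

View pics/tray.png

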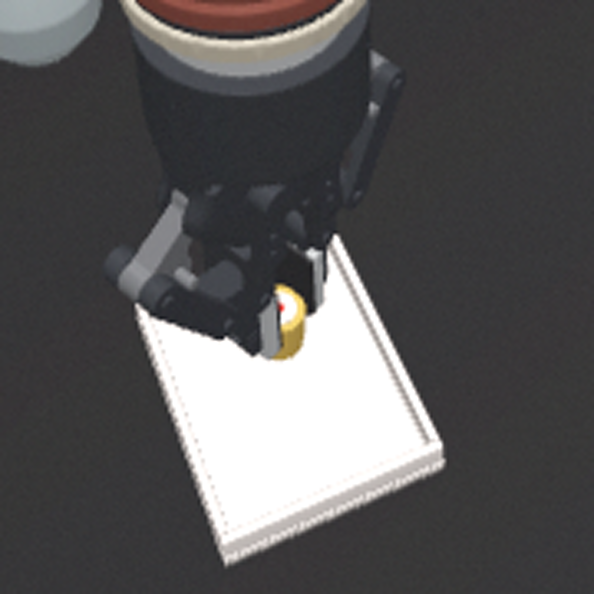

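The crop shows the cartridge held upright at (288,325) over the tray's interior. Lowering it gently.

Request:
send_rows(
  increments=[
    {"travel":[0,0,-0.15],"dr":[0,0,0],"hand":0},
    {"travel":[0,0,-0.35],"dr":[0,0,0],"hand":0},
    {"travel":[0,0,-0.55],"dr":[0,0,0],"hand":0},
    {"travel":[0,0,-0.7],"dr":[0,0,0],"hand":0},
    {"travel":[0,0,-0.78],"dr":[0,0,0],"hand":0},
    {"travel":[0,0,-0.82],"dr":[0,0,0],"hand":0},
    {"travel":[0,0,-0.82],"dr":[0,0,0],"hand":0},
    {"travel":[0,0,-0.82],"dr":[0,0,0],"hand":0},
  ],
)

```text
time: 27.22
position: [0.4524, 0.2157, 0.0172]
orientation: [[0.991, 0.132, -0.0], [0.132, -0.991, -0.0], [-0.0, 0.0, -1.0]]
ft_force: [-1.1, -0.2, 0.8]
grip_width: 0.0176
grip_force: 44.7
```

Request:
send_rows(
  increments=[
    {"travel":[0,0,-0.005],"dr":[0,0,0],"hand":0},
    {"travel":[0,0,-0.01],"dr":[0,0,0],"hand":0},
    {"travel":[0,0,-0.015],"dr":[0,0,0],"hand":0},
    {"travel":[0,0,-0.02],"dr":[0,0,0],"hand":0},
    {"travel":[0,0,-0.025],"dr":[0,0,0],"hand":0},
    {"travel":[0,0,-0.03],"dr":[0,0,0],"hand":0},
    {"travel":[0,0,-0.03],"dr":[0,0,0],"hand":0},
    {"travel":[0,0,-0.03],"dr":[0,0,0],"hand":0},
  ],
)

```text
time: 27.88
position: [0.453, 0.2158, 0.0168]
orientation: [[0.991, 0.132, 0.001], [0.132, -0.991, 0.0], [0.001, -0.0, -1.0]]
ft_force: [-0.5, -0.9, 6.0]
grip_width: 0.0174
grip_force: 45.2
```

```bash
python3 st.py
```

```text
[ 0.4531  0.2158  0.0168 -1.4041 -1.1901  6.9131 27.9333]
[ 0.4531  0.2158  0.0168 -1.4628 -0.7324  7.5529 27.9833]
[ 0.4531  0.2158  0.0168 -1.0992 -0.8867  6.8693 28.0333]
```

Request:
send_rows(
  increments=[
    {"travel":[0,0,0.01],"dr":[0,0,0],"hand":0.1},
    {"travel":[0,0,0.01],"dr":[0,0,0],"hand":0.24},
    {"travel":[0,0,0.01],"dr":[0,0,0],"hand":0.3},
    {"travel":[0,0,0.01],"dr":[0,0,0],"hand":0.4},
    {"travel":[0,0,0.01],"dr":[0,0,0],"hand":0.5},
    {"travel":[0,0,0.01],"dr":[0,0,0],"hand":0.5},
    {"travel":[0,0,0.2],"dr":[0,0,0],"hand":0.5},
    {"travel":[0,0,0.5],"dr":[0,0,0],"hand":0.5},
  ],
)

```text
time: 28.7
position: [0.4512, 0.2153, 0.0355]
orientation: [[0.991, 0.132, -0.003], [0.132, -0.991, -0.001], [-0.003, 0.0, -1.0]]
ft_force: [0.7, 1.1, 0.8]
grip_width: 0.0426
grip_force: 0.0
```

Request:
send_rows(
  increments=[
    {"travel":[0,0,0.5],"dr":[0,0,0],"hand":0.5},
    {"travel":[0,0,1.1],"dr":[0,0,0],"hand":0.5},
    {"travel":[0,0,1.8],"dr":[0,0,0],"hand":0.5},
    {"travel":[0,0,2.5],"dr":[0,0,0],"hand":0.5},
    {"travel":[0,0,3.2],"dr":[0,0,0],"hand":0.5},
    {"travel":[0,0,3.8],"dr":[0,0,0],"hand":0.5},
    {"travel":[0,0,4.1],"dr":[0,0,0],"hand":0.5},
    {"travel":[0,0,4.2],"dr":[0,0,0],"hand":0.5},
  ],
)

```text
time: 29.37
position: [0.4541, 0.2162, 0.2079]
orientation: [[0.991, 0.132, 0.006], [0.132, -0.991, 0.002], [0.006, -0.001, -1.0]]
ft_force: [0.5, -0.1, 0.2]
grip_width: 0.0428
grip_force: 0.0
```

```bash
python3 st.py; python3 -c "
from m import *
p=r.get_image('side');save(p,'end.png');C=cloud(p)
q=r.trace(p,'cartridge')
if q:
  m=q[0]['pixels'];print(q[0]['score'],q[0]['extent'],np.percentile(C[m][:,2],[2,10,50,90,98]),C[m].mean(0))
for n in ('flask','amber','vial'): print(n,w(p,r.landmark_of(p,n)[0]['uv'],z=0))"
```

```text
[ 0.4536  0.216   0.2066 -0.6566  0.3047  0.3616 29.4167]
[ 0.4527  0.2158  0.2047 -0.9827  0.3991 -0.6262 29.4667]
[ 0.452   0.2155  0.2033  0.3433 -0.2131 -0.6728 29.5167]
0.5 [277.7, 403.0, 294.7, 422.1] [0.0084 0.0116 0.0259 0.0278 0.0287] [0.4492 0.2199 0.0247]
flask [0.6975 0.1865 0.    ]
amber [ 0.7003 -0.1925  0.    ]
vial [0.6961 0.1867 0.    ]
```

View pics/end.png

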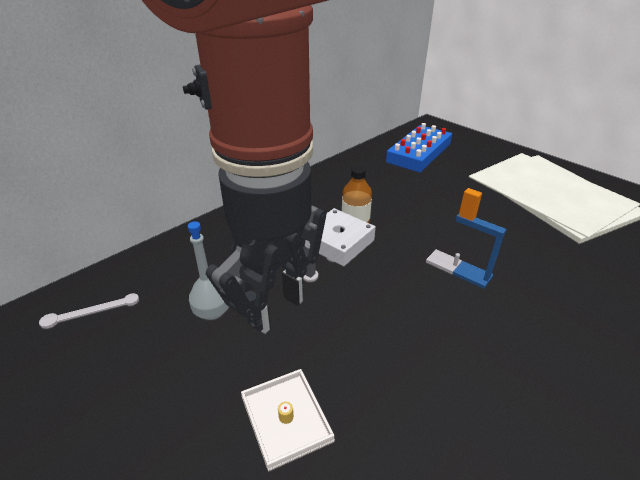

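The picture shows the cartridge upright in the tray at (286,411), the tool upright at (465,240), the pocket empty at (340,229), and the flask and amber bottle where they were. The vial is hidden behind the arm, which never went near it. Handing in.

```bash
python3 -c "
from rig import r
print(r.job_done())"
```

```text
the job is handed in; nothing more can be done
None
```

The job is handed in at about 30 s: the cartridge was poked up about 12 mm, pulled out and set upright in the tray, and the tool stands upright clear of the block; the flask and amber bottle look unmoved, and the vial was hidden behind the arm in the last picture, though the arm never went near it.

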